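# Switch on the lab bench in the safe order

## Task

Switch on the three units on the bench in the safe order: gently press the green button on the blue isolating transformer all the way in, then the green one on the grey variable transformer, then the green one on the cream load box; each stays down by itself. Do not press the red buttons, turn the dial, or lift or shove the units, and leave everything else on the bench where it is.

Things in the scene. Friction and masses are not known exactly. Their poses are not given: they have to be found in the camera images.
- isolator: isolating transformer: blue box 130 (x) x 150 (y) x 85 mm high. Origin: centre of its underside, on the table; x axis to its rear, y to its left, z up. Stands loose on rubber feet, heavy; turned up to 0.3 rad from facing the robot. On the lid: green button at (-25, +35) mm, red button at (-25, -35) mm, a round vent and two small posts (14 mm high) at the rear. 2 to 3.4 kg
- variac: variable transformer: pale grey box 140 (x) x 150 (y) x 105 mm high. Origin: centre of its underside, on the table; x axis to its rear, y to its left, z up. Stands loose on rubber feet, heavy; turned up to 0.3 rad from facing the robot. On the lid: green button at (-45, -35) mm, red button at (-45, +35) mm, a big black dial (68 mm across, 24 mm high) at (+24, 0) mm, two small posts at the rear corners. 2.3 to 3.9 kg
- loadbox: load box: cream-white box with a blue rim round its white lid, 142 (x) x 152 (y) x 75 mm high. Origin: centre of its underside, on the table; x axis to its rear, y to its left, z up. Stands loose on rubber feet, heavy; turned up to 0.3 rad from facing the robot. On the lid: green button at (-35, -38) mm, red button at (-35, +38) mm, a row of four small black knobs (14 mm high) at x = +38 mm. 1 to 1.7 kg
- iso_on_top (a point): centre of the top face of the blue isolating transformer's green button cap (moves down with it). Cap 25 mm in diameter, flat; when out its top is 18 mm above the lid (103 mm above the table), when in 8 mm above the lid. A black collar 34 mm in diameter, 3 mm high, rings it. Frame as the unit's, z up
- var_on_top (a point): centre of the top face of the grey variable transformer's green button cap (moves down with it). Cap 25 mm in diameter, flat; when out its top is 18 mm above the lid (123 mm above the table), when in 8 mm above the lid. A black collar 34 mm in diameter, 3 mm high, rings it. Frame as the unit's, z up
- load_on_top (a point): centre of the top face of the cream load box's green button cap (moves down with it). Cap 25 mm in diameter, flat; when out its top is 18 mm above the lid (93 mm above the table), when in 8 mm above the lid. A black collar 34 mm in diameter, 3 mm high, rings it. Frame as the unit's, z up
- iso_on (a joint): green push button on the blue isolating transformer: 0 = fully out, grows in metres as it goes straight down, stop at 0.010 (fully in). The button sits on a stiff spring that is not counted in this value: the whole cap gives a further 1 mm for every 4 N and comes back when released. It starts within 1 mm of fully out. It needs 3 to 4 N, nearly even along the way, and stays at whatever depth it is left. 
- var_on (a joint): green push button on the grey variable transformer: 0 = fully out, grows in metres as it goes straight down, stop at 0.010 (fully in). The button sits on a stiff spring that is not counted in this value: the whole cap gives a further 1 mm for every 4 N and comes back when released. It starts within 1 mm of fully out. It needs 3 to 4 N, nearly even along the way, and stays at whatever depth it is left. 
- load_on (a joint): green push button on the cream load box: 0 = fully out, grows in metres as it goes straight down, stop at 0.010 (fully in). The button sits on a stiff spring that is not counted in this value: the whole cap gives a further 1 mm for every 4 N and comes back when released. It starts within 1 mm of fully out. It needs 3 to 4 N, nearly even along the way, and stays at whatever depth it is left. 
- iso_off (a joint): red push button on the blue isolating transformer: 0 = fully out, grows in metres as it goes straight down, stop at 0.010 (fully in). The button sits on a stiff spring that is not counted in this value: the whole cap gives a further 1 mm for every 4 N and comes back when released. It starts within 1 mm of fully out. It needs 3 to 4 N, nearly even along the way, and stays at whatever depth it is left. Not to be pressed
- var_off (a joint): red push button on the grey variable transformer: 0 = fully out, grows in metres as it goes straight down, stop at 0.010 (fully in). The button sits on a stiff spring that is not counted in this value: the whole cap gives a further 1 mm for every 4 N and comes back when released. It starts within 1 mm of fully out. It needs 3 to 4 N, nearly even along the way, and stays at whatever depth it is left. Not to be pressed
- load_off (a joint): red push button on the cream load box: 0 = fully out, grows in metres as it goes straight down, stop at 0.010 (fully in). The button sits on a stiff spring that is not counted in this value: the whole cap gives a further 1 mm for every 4 N and comes back when released. It starts within 1 mm of fully out. It needs 3 to 4 N, nearly even along the way, and stays at whatever depth it is left. Not to be pressed
- dial_mark (a point): white mark near the edge of the black dial on the variable transformer, 30 mm from the dial's axis, 11 mm above the lid; the dial turns easily and is to be left as set
- fuse_tube: upright small jar, 30 mm across, 75 mm high, orange cap, between the units; origin under its centre
- screwdriver: screwdriver with yellow handle, 170 mm long, lying between the units along its own x axis
- tape: roll of black tape lying flat, 76 mm across, 19 mm high; origin under its centre
- meter: yellow hand-held meter lying flat, 130 x 65 x 38 mm; origin under its centre
- mug: blue mug, 76 mm across, 85 mm high; origin under its centre
- parts_tray: grey parts tray, 80 x 120 x 35 mm; origin under its centre
- screw_jar: glass jar with steel cap, 56 mm across, 70 mm high; origin under its centre
Things that resemble listed ones, but are neither listed nor needed, are in the scene too. Of the things that look like the isolator, the larger one is meant.

How it is judged:
On the way, in this order (a step that is already met when the one before it is completed fails the run):
1. the green button of the blue isolating transformer is in (more than 7 mm down) (value of joint iso_on above 0.007 m), for 0.2 s.
2. the green button of the grey variable transformer is in (more than 7 mm down) (value of joint var_on above 0.007 m), for 0.2 s.
3. the green button of the cream load box is in (more than 7 mm down) (value of joint load_on above 0.007 m), for 0.2 s.
At the end, for the whole second after the job is handed in: All three green buttons are more than 7 mm down (of 10) and stay there, the red buttons are out (less than 3 mm down), the units stand at rest within 15 mm of their places and the dial mark within 15 mm, and every other thing is within 25 mm of where it was (value of joint each of iso_on, var_on, load_on above 0.007 m and value of joint each of iso_off, var_off, load_off below 0.003 m and distance of each of isolator, variac, loadbox, dial_mark from where it was at the start of the episode below 0.015 m and linear speed of each of isolator, variac, loadbox below 0.01 m/s and angle between each of isolator, variac, loadbox's own z axis and vertical below 0.1 rad and distance of each of fuse_tube, screwdriver, tape, meter, mug, parts_tray, screw_jar from where it was at the start of the episode below 0.025 m); the robot touches nothing.
It fails at once if a green button goes down before the one ahead of it in the order is in ((value of joint var_on above 0.004 m and value of joint iso_on below 0.0068 m) or (value of joint load_on above 0.004 m and value of joint var_on below 0.0068 m)).
It fails at once if a red button is pressed (3 mm or more) or the dial is turned (mark moved more than 15 mm) (value of joint any of iso_off, var_off, load_off above 0.003 m or distance of dial_mark from where it was at the start of the episode above 0.015 m).
It fails at once if a unit is pressed or struck harder than 25 N (contact force between any of the arm, the fingers and isolator above 25 N or contact force between any of the arm, the fingers and variac above 25 N or contact force between any of the arm, the fingers and loadbox above 25 N).
It fails at once if a unit is lifted, tipped or shoved (15 mm or 0.1 rad) (distance of any of isolator, variac, loadbox from where it was at the start of the episode above 0.015 m or angle between any of isolator, variac, loadbox's own z axis and vertical above 0.1 rad).
It fails at once if another thing on the table is moved more than 25 mm or picked up (distance of any of fuse_tube, screwdriver, tape, meter, mug, parts_tray, screw_jar from where it was at the start of the episode above 0.025 m).
It also fails if it takes over 51 s, if anything falls off the work surface, if the arm or the gripper's body presses on something with over 40 N, if the wrist force passes 120 N, or if a joint passes its speed limit or range.

## Robot

A 7-joint arm with a two-finger parallel gripper is mounted at the origin on the work surface. World frame = base frame: x ahead of the robot, y to its left, z up, the work surface at z = 0. Lengths are in m, angles in rad, forces in N, time in s.
With the tool pointing down it reaches from about 0.425 to 0.875 m from the base axis. Payload 4.7 kg.
Tool frame: the origin (TCP) lies at the very end of the fingers, on their centre line; the grasp point (between the pads) lies 19 mm behind it; z points along the fingers, y is the line along which they close (so a half turn about z gives the same grasp; the last joint's range is limited). The gripper opens to 87 mm and grips with 3 to 60 N. Pads are 19 mm wide; open, the fingers measure 117 mm over their backs; the gripper's body (75 mm by 190 mm) begins 51 mm behind the grasp point.
Start: joints at [1.195, 0.321, -0.07, 1.45, 0.023, 1.371, -0.057], TCP at [0.247, -0.601, 0.2] pointing down, gripper open.
Joint ranges: [-2.86, 2.86], [-0.3, 2.09], [-1.38, 1.24], [0.06, 2.45], [-1.56, 4.7], [0.09, 2.05], [-2.69, 2.69]. Speed limits (rad/s): [2.57, 2.57, 3.14, 3.14, 3.14, 3.14, 3.14].

## Interface

Orientations are given as a unit quaternion [x, y, z, w].
In Python, from plant import arm gives the robot as it stands.
- The arm moves only by the tool arm_command, never from a script. Its argument "motion" is a list of rows, each a list of 7 numbers: the shift along the tool's x, y, z normalised to -1 to 1, where 1 is 0.1 m, then the turn, a rotation vector about the tool's x, y, z normalised to -1 to 1, where 1 is 180 degrees, then the opening, from -1 (shut) to 1 (fully open). In form: [[x, y, z, rx, ry, rz, claw], ...]. A call has 1 to 8 rows; each row is the pose to reach, as a shift and turn from the pose commanded when the call began, along the tool's axes at that moment, turning the shorter way round; what a row does not reach only later rows make up. A row lasts 1/12 s, in which the tool goes at most 41.7 mm and 7.16 degrees, less where a joint would pass 70% of its speed; a pose out of reach is approached as far as the arm can. A call with a number of a shift or a turn outside -1 to 1 is refused whole. A call with a gripper value outside its range is refused whole. The fingers move at their own pace and stop on an object; the grip force is fixed at half the most. Time passes only in rows, so rows that repeat a pose let the fingers close. It gives the time, the measured TCP pose, the force, the opening and the grip force at its end, in the units of the state.
- arm.read_state(): the state, without advancing time (a new reading comes with each control period).
- arm.camera(name): name is "scene" or "top"; returns a dict with "img" (480x640x3 uint8, red, green, blue), "z_map" (480x640 float32, m along the optical axis (not along the pixel's ray), 0 where there is no reading), "K" (3x3 intrinsics, pixels), "distortion" ([k1, k2, p1, p2, k3] as OpenCV has them; the pictures are not rectified), "R" (3x3) and "t" (3): a world point X has camera coordinates R X + t. Camera axes: x right, y down, z forward; pixel columns grow to the right and rows downward; lengths in m; the calibration is good to about 2 mm. A picture is of the moment at which its call begins.
- arm.sign_off(): hands the job in; it is judged then, once.
The state is a dict: "clock": time; "joint_pos": joint angles; "qvel": joint speeds; "effort": joint torques, N m; "position": TCP position; "tcp_rot": TCP orientation; "ft_force": force on the tool from outside, world axes, zero at the start; "wrist_torque": the same for the moment, N m; "grip_width": finger opening in m; "grasp_force": force on a finger pad.
Only numpy, scipy, OpenCV 4.12 (cv2) and the standard library are available. Lean on these libraries where they do the work, as an engineer would, in place of code of your own. Each camera call takes 0.05 s, during which the arm holds its last target. There are 200 camera calls.

## Working session

There is one attempt and no reset: what is moved stays moved. The work goes in short steps, Python scripts to look and compute and a tool call to move; the robot and the scene stay as the last step left them, time stands still between calls to the robot, and variables do not carry over. Pictures are saved under pics/ and viewed, at most 10 in all, crops included, and the job is handed in when it is done.

Besides the shell and the picture viewer there is one more tool, called by a JSON object that holds its "api" and its "payload". arm_command: Moves the arm, as the interface text tells. Scaled input: -1 to 1 covers 0.1 m each way for a shift and 180 degrees each way for a turn. Its arguments: {"type":"object","properties":{"motion":{"type":"array","items":{"type":"array","items":{"type":"number","minimum":-1,"maximum":1}}}},"required":["motion"]}

```bash
mkdir -p pics; cat > h.py <<'E'
import numpy as np, cv2
from plant import arm
def cast(c,u,v,z):
    p=cv2.undistortPoints(np.array([[[u,v]]],float),np.array(c["K"]),np.array(c["distortion"]))[0,0]
    R=np.array(c["R"]);t=np.array(c["t"])
    o=-R.T@t; d=R.T@np.array([p[0],p[1],1]); return o+d*(z-o[2])/d[2]
def depthpt(c,u,v,):
    p=cv2.undistortPoints(np.array([[[u,v]]],float),np.array(c["K"]),np.array(c["distortion"]))[0,0]
    z=np.median(c["z_map"][int(v)-2:int(v)+3,int(u)-2:int(u)+3])
    R=np.array(c["R"]);t=np.array(c["t"]); return R.T@(np.array([p[0],p[1],1])*z-t)
def save(c,n): cv2.imwrite(f"pics/{n}.png",c["img"][:,:,::-1])
def blobs(c,lo,hi,amin=40):
    h=cv2.cvtColor(c["img"],cv2.COLOR_RGB2HSV); m=cv2.inRange(h,lo,hi)
    n,l,s,ce=cv2.connectedComponentsWithStats(m)
    return [(ce[i].round(1),s[i,4],s[i,2:4]) for i in range(1,n) if s[i,4]>=amin]
E
python3 - <<'E'
from h import *
print(arm.read_state())
for n in("scene","top"):
    c=arm.camera(n); save(c,n+"0"); print(n,c["K"],c["R"],c["t"],c["distortion"])
    for nm,lo,hi in(("green",(40,80,50),(85,255,255)),("red",(0,120,80),(8,255,255))):
        for b in blobs(c,lo,hi): print(nm,b,depthpt(c,*b[0]).round(4))
E
```

```text
{'clock': 0.0, 'joint_pos': array([ 1.19507986,  0.32183811, -0.07008683,  1.45165407,  0.02261967,
        1.37080291, -0.05689541]), 'qvel': array([ 0.00295987, -0.00061758, -0.00404356,  0.00198856,  0.00061461,
        0.00045366, -0.00179329]), 'effort': array([-7.03760088e-04, -4.91291249e+01, -4.03955765e-01, -3.12526810e+01,
       -6.40013977e-02,  4.38993413e-02,  1.84919872e-04]), 'position': array([ 0.24673349, -0.60071178,  0.19856228]), 'tcp_rot': array([ 9.81061063e-01,  1.93696342e-01, -2.42107781e-04, -9.26558274e-04]), 'ft_force': array([-0.38128938, -0.4583857 , -0.58791442]), 'wrist_torque': array([ 0.01629895, -0.01154695, -0.01188278]), 'grasp_force': 0.0, 'grip_width': 0.08684042731936323}
scene [[505.53604515   0.         308.19882354]
 [  0.         505.53604515 230.44088294]
 [  0.           0.           1.        ]] [[-0.31358572  0.94952211 -0.00847086]
 [ 0.81939799  0.26608187 -0.50772765]
 [-0.47984469 -0.16615715 -0.86147599]] [ 0.20370832 -0.39419359  1.35985493] [-0.00506707  0.          0.          0.          0.        ]
green (array([630.8,  10.1]
[... 2500 characters left out ...]
.4858 -0.0491  0.0913]
green (array([460.8, 309.4]), np.int32(46), array([8, 8], dtype=int32)) [ 0.3954 -0.4121  0.0701]
green (array([385.6, 343.7]), np.int32(265), array([20, 16], dtype=int32)) [ 0.3095 -0.218   0.0312]
red (array([367.4, 133.5]), np.int32(456), array([22, 26], dtype=int32)) [ 0.8766 -0.1836  0.0597]
red (array([419.4, 132.7]), np.int32(467), array([24, 26], dtype=int32)) [ 0.8755 -0.325   0.0628]
red (array([178.3, 261.2]), np.int32(94), array([11, 11], dtype=int32)) [0.5286 0.3107 0.1231]
red (array([415.4, 272.2]), np.int32(79), array([10, 10], dtype=int32)) [ 0.4919 -0.2922  0.1018]
red (array([292.5, 285.7]), np.int32(84), array([10, 10], dtype=int32)) [0.4635 0.0235 0.0929]
  return _methods._mean(a, axis=axis, dtype=dtype,
  ret = ret.dtype.type(ret / rcount)
```

View pics/scene0.png

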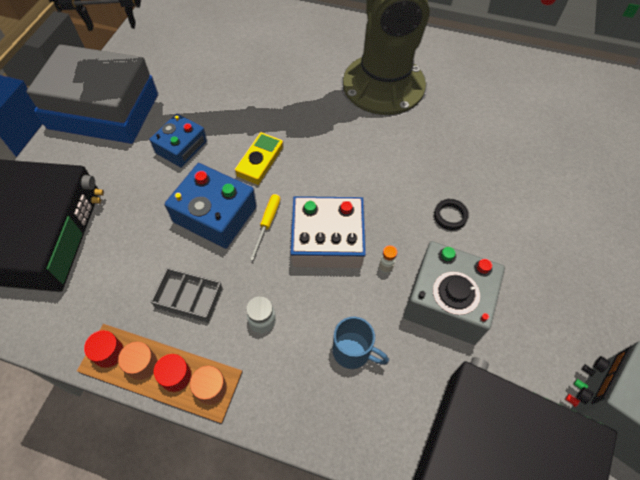

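View pics/top0.png

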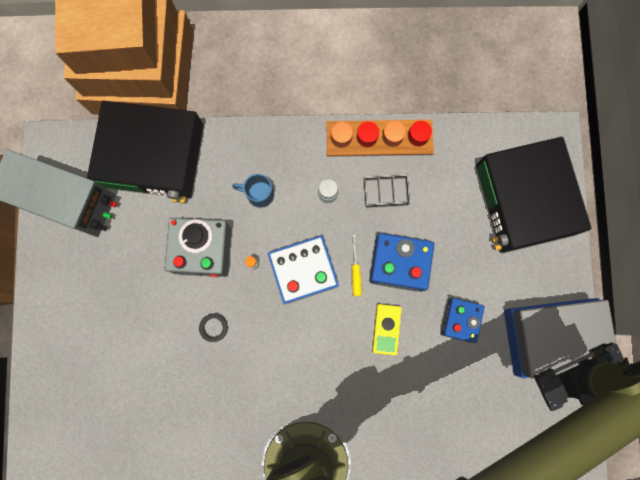

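Candidates for the isolator: the blue box at top-view px (402,262) with green at (389,267), or the small blue box at (463,320) with green at (461,309). The larger one, at (402,262), is meant. For the variac, green is at (206,263), and its red and the small red post are decoys. For the load box, green is at (321,277).

```bash
python3 - <<'E'
from h import *
T=arm.camera("top"); S=arm.camera("scene")
cv2.imwrite("pics/crop.png",cv2.resize(T["img"][220:350,150:500,::-1],None,fx=2.2,fy=2.2,interpolation=cv2.INTER_CUBIC))
def ray(c,p):
    a=cast(c,*p,0.);b=cast(c,*p,.2);return a,(b-a)/np.linalg.norm(b-a)
for n,pt,ps,z in(("iso",(388.8,267.5),(228.2,189.9),.103),("isoR",(415.4,272.2),(200.9,177.5),.103),("var",(205.7,262.6),(447.7,253.5),.123),("varR",(178.3,261.2),(484.3,265.4),.123),("load",(320.6,276.6),(309.7,206.8),.093),("loadR",(292.5,285.7),(346.1,206.7),.093)):
    a,d=ray(T,pt);b,e=ray(S,ps)
    s=np.linalg.lstsq(np.c_[d,-e],b-a,rcond=None)[0]
    print(n,"top",cast(T,*pt,z).round(4),"scene",cast(S,*ps,z).round(4),"tri",((a+d*s[0]+b+e*s[1])/2).round(4))
E
```

```text
iso top [ 0.5051 -0.2242  0.103 ] scene [ 0.5128 -0.2212  0.103 ] tri [ 0.5061 -0.2257  0.092 ]
isoR top [ 0.4918 -0.292   0.103 ] scene [ 0.501  -0.2894  0.103 ] tri [ 0.4931 -0.2947  0.0907]
var top [0.5238 0.241  0.123 ] scene [0.5324 0.241  0.123 ] tri [0.5251 0.243  0.111 ]
varR top [0.5286 0.3107 0.123 ] scene [0.5362 0.3106 0.123 ] tri [0.5298 0.3131 0.1122]
load top [ 0.4856 -0.0491  0.093 ] scene [ 0.4941 -0.0472  0.093 ] tri [ 0.4866 -0.0494  0.0811]
loadR top [0.4635 0.0235 0.093 ] scene [0.4705 0.0246 0.093 ] tri [0.4642 0.0236 0.0833]
```

View pics/crop.png

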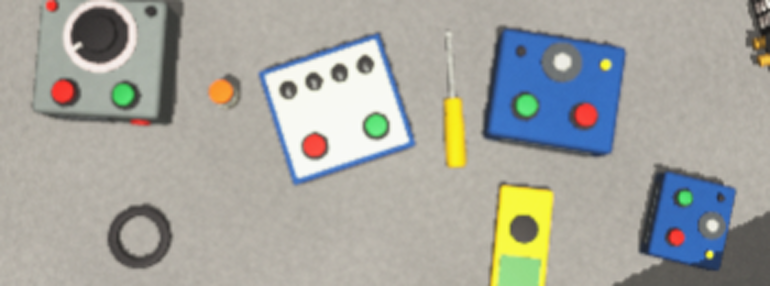

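{"api": "arm_command", "payload": {"motion": [[0,0,-0.4,0,0,0.0395,-1],[0,0,-0.5,0,0,0.079,-1],[0,0,-0.5,0,0,0.1185,-1],[0,0,-0.5,0,0,0.1243,-1],[0,0,-0.5,0,0,0.1243,-1]]}}

```text
clock: 0.62
position: [0.2469, -0.601, 0.2492]
tcp_rot: [1.0, 0.001, -0.0, -0.0]
ft_force: [-0.3, 0.4, -0.1]
grip_width: 0.0615
grasp_force: 0.0
```

The crop shows the larger blue unit with its green button at (526,105) and red at (586,115). The small blue unit is the decoy at right. The variac green is at (123,95) and the load-box green at (376,125).

{"api": "arm_command", "payload": {"motion": [[0.22,-0.31,0,0,0,0,-1],[0.44,-0.62,0,0,0,0,-1],[0.65,-0.94,0,0,0,0,-1]]}}

```text
clock: 0.87
position: [0.3121, -0.5059, 0.2481]
tcp_rot: [1.0, 0.001, -0.001, -0.001]
ft_force: [1.2, -0.1, -0.4]
grip_width: 0.0416
grasp_force: 0.0
```

{"api": "arm_command", "payload": {"motion": [[0.22,-0.31,0,0,0,0,-1],[0.44,-0.62,0,0,0,0,-1],[0.65,-0.94,0,0,0,0,-1]]}}

```text
clock: 1.12
position: [0.3776, -0.4113, 0.2486]
tcp_rot: [1.0, 0.001, -0.001, -0.0]
ft_force: [1.3, -0.4, 0.4]
grip_width: 0.0218
grasp_force: 0.0
```

{"api": "arm_command", "payload": {"motion": [[0.22,-0.31,0,0,0,0,-1],[0.44,-0.62,0,0,0,0,-1],[0.65,-0.94,0,0,0,0,-1]]}}

```text
clock: 1.37
position: [0.4425, -0.3175, 0.2487]
tcp_rot: [1.0, 0.001, -0.001, -0.0]
ft_force: [0.6, -0.3, 0.8]
grip_width: 0.0039
grasp_force: 0.0
```

{"api": "arm_command", "payload": {"motion": [[0.22,-0.31,0,0,0,0,-1],[0.44,-0.62,0,0,0,0,-1],[0.65,-0.95,0,0,0,0,-1],[0.65,-0.95,0,0,0,0,-1],[0.65,-0.95,0,0,0,0,-1]]}}

```text
clock: 1.78
position: [0.5081, -0.2212, 0.2488]
tcp_rot: [1.0, 0.004, -0.001, -0.001]
ft_force: [-0.6, -1.7, -1.3]
grip_width: 0.0004
grasp_force: 0.0
```

{"api": "arm_command", "payload": {"motion": [[0,0.02,0.25,0,0,0,-1],[0,0.02,0.5,0,0,0,-1],[0,0.02,0.75,0,0,0,-1],[0,0.02,1,0,0,0,-1],[0,0.02,1,0,0,0,-1]]}}

```text
clock: 2.2
position: [0.5023, -0.2268, 0.1437]
tcp_rot: [1.0, -0.001, -0.005, -0.002]
ft_force: [-0.5, 0.5, -0.7]
grip_width: 0.0002
grasp_force: 0.0
```

{"api": "arm_command", "payload": {"motion": [[0,0,0.2,0,0,0,-1],[0,0,0.32,0,0,0,-1],[0,0,0.32,0,0,0,-1],[0,0,0.32,0,0,0,-1]]}}

```text
clock: 2.53
position: [0.5067, -0.227, 0.1178]
tcp_rot: [1.0, -0.001, -0.0, -0.0]
ft_force: [0.0, 0.2, 0.1]
grip_width: 0.0005
grasp_force: 0.0
```

```bash
python3 - <<'E'
from h import *
S=arm.camera("scene"); T=arm.camera("top")
r=lambda i:cv2.resize(i[:,:,::-1],(390,390),interpolation=cv2.INTER_CUBIC)
cv2.imwrite("pics/c1.png",np.hstack([r(S["img"][130:260,160:290]),r(T["img"][200:330,330:460])]))
E
```

```text
(no output)
```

View pics/c1.png

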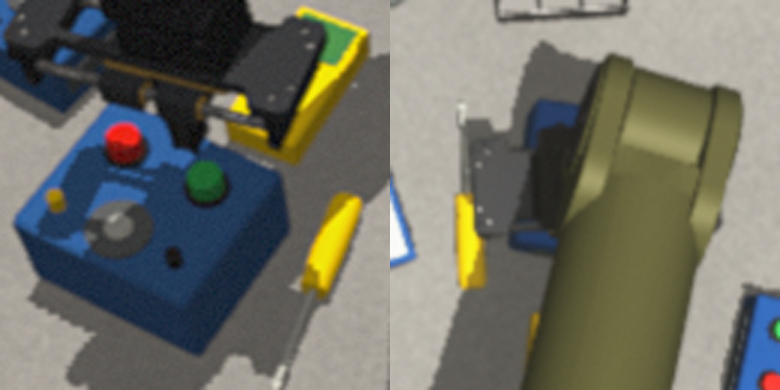

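The crop shows the closed fingertip at about (185,143) left, which looks off the green cap at (207,178). I'll check this numerically before pressing.

```bash
python3 - <<'E'
from h import *
S=arm.camera("scene"); s=arm.read_state(); print(s["position"],s["tcp_rot"])
def proj(c,X): return cv2.projectPoints(np.array([X],float),cv2.Rodrigues(np.array(c["R"]))[0],np.array(c["t"]),np.array(c["K"]),np.array(c["distortion"]))[0].ravel()
print("tcp px",proj(S,s["position"]))
print("tip seen",cast(S,160+188/3,130+146/3,.118),depthpt(S,160+185/3,130+138/3))
for b in blobs(S,(40,80,30),(85,255,255)): print(b,depthpt(S,*b[0]).round(4))
for z in(.11,.118,.13,.15,.17):print(z,proj(S,[s["position"][0]+.009,s["position"][1],z]))
i=S["img"][120:220,180:270,::-1];cv2.imwrite("pics/c2.png",cv2.resize(i,None,fx=6,fy=6,interpolation=cv2.INTER_NEAREST))
E
```

```text
[ 0.50807965 -0.22696649  0.11910682] [ 9.99999307e-01 -3.12080957e-04  9.89494588e-04  5.56048099e-04]
tcp px [225.42773019 182.96245043]
tip seen [ 0.49896151 -0.2372939   0.118     ] [ 0.51724977 -0.22534153  0.15561851]
(array([630.7,  10. ]), np.int32(156), array([17, 15], dtype=int32)) [-0.5294  0.6283 -0.0007]
(array([270.4, 143.2]), np.int32(117), array([18, 16], dtype=int32)) [ 0.3114 -0.2073  0.0315]
(array([228.1, 190.1]), np.int32(145), array([13, 13], dtype=int32)) [ 0.5133 -0.2213  0.1028]
(array([309.6, 207. ]), np.int32(128), array([12, 13], dtype=int32)) [ 0.4944 -0.0474  0.0927]
(array([ 64.2, 249.8]), np.int32(1244), array([37, 69], dtype=int32)) [ 0.7329 -0.4973  0.0678]
(array([447.7, 253.5]), np.int32(162), array([15, 14], dtype=int32)) [0.5314 0.2412 0.1213]
(array([580.5, 384.2]), np.int32(91), array([15, 11], dtype=int32)) [0.6725 0.53   0.0354]
0.11 [224.38834977 188.87097964]
0.118 [223.80488479 186.63841551]
0.13 [222.91520009 183.23402199]
0.15 [221.3924626  177.40692281]
0.17 [219.81759763 171.37992304]
```

View pics/c2.png

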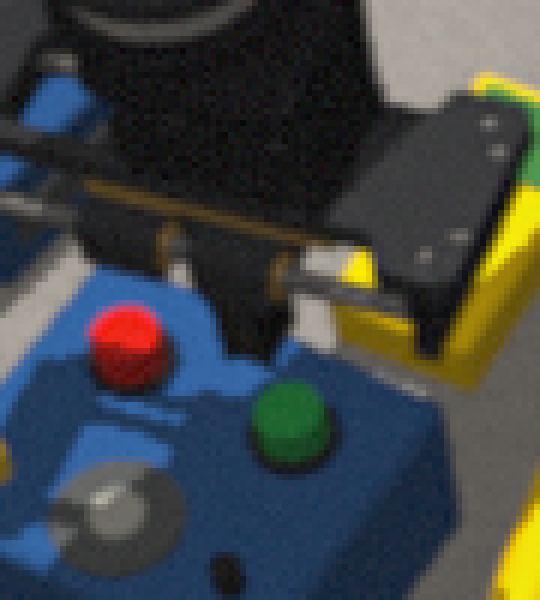

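The crop shows the fingertip end at about px (222,180) in the full image, with the cap top centred at about (228,187). I'll check finger depths near the tip.

```bash
python3 - <<'E'
from h import *
S=arm.camera("scene"); s=arm.read_state(); print(s["position"])
K=np.array(S["K"]);R=np.array(S["R"]);t=np.array(S["t"])
def pt(u,v):
    p=cv2.undistortPoints(np.array([[[u,v]]],float),K,np.array(S["distortion"]))[0,0]
    return R.T@(np.array([p[0],p[1],1])*S["z_map"][v,u]-t)
for v in range(170,192):
    print(v,[tuple((pt(u,v)*1000).round().astype(int).tolist()) for u in(218,220,222,224,226,228)], S["img"][v,222])
print(cast(S,228.3,186.7,.103))
E
```

```text
[ 0.50802469 -0.22690025  0.11901217]
170 [(545, -210, 216), (546, -205, 220), (546, -201, 221), (545, -198, 221), (544, -194, 221), (500, -219, 156)] [27 26 26]
171 [(517, -231, 169), (518, -226, 173), (546, -202, 217), (545, -198, 218), (545, -194, 220), (501, -219, 154)] [20 23 24]
172 [(518, -231, 168), (516, -228, 166), (520, -221, 174), (520, -216, 176), (510, -218, 163), (502, -219, 152)] [17 20 20]
173 [(517, -232, 163), (517, -228, 164), (518, -222, 168), (520, -216, 173), (509, -219, 158), (503, -218, 150)] [20 19 18]
174 [(518, -232, 160), (517, -229, 160), (520, -221, 168), (519, -217, 168), (510, -219, 156), (505, -218, 150)] [19 17 20]
175 [(518, -233, 156), (517, -229, 157), (520, -222, 164), (519, -218, 164), (513, -218, 156), (505, -218, 146)] [27 25 25]
176 [(518, -233, 154), (517, -230, 153), (516, -225, 154), (516, -220, 157), (513, -218, 152), (467, -244, 84)] [19 25 18]
177 [(517, -235, 148), (517, -230, 150), (517, -225, 152), (518, -220, 156), (513, -218, 150), (472, -241, 87)] [27 26 26]
178 [(518, -235, 146), (518, -230, 148), (517, -226, 148), (519, -220, 1
[... 971 characters left out ...]
234, 102), (505, -229, 103), (504, -225, 103)] [32 67 82]
187 [(501, -253, 83), (501, -248, 85), (499, -245, 84), (508, -233, 102), (506, -229, 101), (506, -225, 103)] [36 80 75]
188 [(504, -252, 85), (501, -249, 82), (503, -242, 87), (511, -232, 102), (509, -228, 101), (507, -224, 101)] [29 81 69]
189 [(507, -250, 86), (503, -248, 82), (506, -241, 89), (514, -230, 103), (513, -226, 104), (511, -222, 104)] [33 81 58]
190 [(509, -249, 86), (508, -245, 86), (509, -239, 90), (516, -229, 104), (516, -225, 105), (512, -222, 102)] [25 69 44]
191 [(511, -249, 84), (510, -245, 84), (512, -238, 90), (518, -229, 103), (517, -224, 103), (516, -220, 104)] [27 58 35]
[ 0.50514047 -0.22425694  0.103     ]
```

{"api": "arm_command", "payload": {"motion": [[-0.02,-0.03,0.03,0,0,0,-1],[-0.02,-0.03,0.06,0,0,0,-1],[-0.02,-0.03,0.09,0,0,0,-1],[-0.02,-0.03,0.11,0,0,0,-1],[-0.02,-0.03,0.11,0,0,0,-1],[-0.02,-0.03,0.11,0,0,0,-1]]}}

```text
clock: 3.23
position: [0.5051, -0.2235, 0.1064]
tcp_rot: [1.0, -0.0, -0.0, -0.0]
ft_force: [-0.8, -1.0, 0.3]
grip_width: 0.0007
grasp_force: 0.0
```

{"api": "arm_command", "payload": {"motion": [[0,0,0.02,0,0,0,-1],[0,0,0.03,0,0,0,-1],[0,0,0.04,0,0,0,-1],[0,0,0.04,0,0,0,-1],[0,0,0.04,0,0,0,-1]]}}

```text
clock: 3.65
position: [0.5052, -0.2235, 0.1026]
tcp_rot: [1.0, -0.0, -0.0, 0.0]
ft_force: [-0.8, -0.2, -0.4]
grip_width: 0.0006
grasp_force: 0.0
```

{"api": "arm_command", "payload": {"motion": [[0,0,0.01,0,0,0,-1],[0,0,0.02,0,0,0,-1],[0,0,0.03,0,0,0,-1],[0,0,0.03,0,0,0,-1],[0,0,0.03,0,0,0,-1]]}}

```text
clock: 4.07
position: [0.5052, -0.2234, 0.0995]
tcp_rot: [1.0, -0.0, -0.0, 0.0]
ft_force: [0.2, 0.9, 0.3]
grip_width: 0.0003
grasp_force: 0.0
```

{"api": "arm_command", "payload": {"motion": [[0,0,0.01,0,0,0,-1],[0,0,0.02,0,0,0,-1],[0,0,0.03,0,0,0,-1],[0,0,0.03,0,0,0,-1],[0,0,0.03,0,0,0,-1]]}}

```text
clock: 4.48
position: [0.5052, -0.2234, 0.0965]
tcp_rot: [1.0, -0.0, -0.0, -0.0]
ft_force: [0.4, -0.8, 0.1]
grip_width: 0.0003
grasp_force: 0.0
```

```bash
python3 - <<'E'
from h import *
S=arm.camera("scene"); s=arm.read_state(); print(s["position"],s["ft_force"])
i=S["img"][140:220,190:270,::-1];cv2.imwrite("pics/c3.png",cv2.resize(i,None,fx=6,fy=6,interpolation=cv2.INTER_NEAREST))
E
```

```text
[ 0.50521619 -0.22345092  0.09661062] [-0.08690302 -0.26965552  1.30348117]
```

View pics/c3.png

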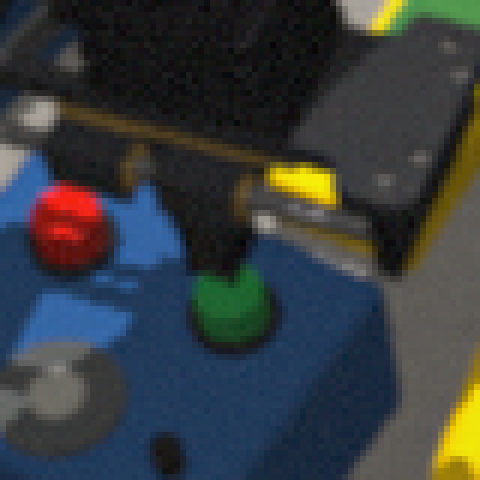

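The finger now overlaps the cap's upper edge at crop (217,278), with a visible gap still left. The tip sits higher than the reported TCP when shut, so I'll check knuckle clearance over the red button too.

```bash
cat >> h.py <<'E'
def cloud(c):
    v,u=np.mgrid[0:480,0:640]; p=cv2.undistortPoints(np.stack([u,v],-1).reshape(-1,1,2).astype(float),np.array(c["K"]),np.array(c["distortion"]))[:,0]
    z=c["z_map"].reshape(-1,1); P=np.c_[p*z,z]; return ((P-np.array(c["t"]))@np.array(c["R"])).reshape(480,640,3)
E
python3 - <<'E'
from h import *
P=cloud(arm.camera("scene")); s=arm.read_state()["position"]; print(s)
m=(P[...,2]>.107)&(P[...,2]<.3)&(abs(P[...,0]-s[0])<.06)
for y in np.arange(-.12,.121,.01):
    k=m&(abs(P[...,1]-s[1]-y)<.005)
    if k.sum(): q=P[k]; j=np.argsort(q[:,2])[:3]; print(round(y,3),(q[j]*1000).round().astype(int).tolist())
E
```

```text
[ 0.50528336 -0.22344272  0.09668015]
-0.1 [[481, -319, 229], [529, -319, 230], [503, -319, 230]]
-0.09 [[542, -308, 196], [541, -309, 197], [542, -310, 198]]
-0.08 [[508, -305, 187], [476, -305, 188], [514, -304, 189]]
-0.07 [[479, -298, 203], [538, -298, 203], [539, -293, 204]]
-0.06 [[537, -280, 201], [479, -287, 201], [538, -286, 202]]
-0.05 [[537, -278, 201], [537, -269, 202], [538, -270, 202]]
-0.04 [[538, -262, 202], [537, -265, 203], [534, -268, 204]]
-0.03 [[541, -256, 193], [543, -249, 195], [541, -250, 195]]
-0.02 [[542, -248, 194], [544, -240, 196], [542, -243, 196]]
-0.01 [[517, -233, 121], [517, -230, 123], [515, -229, 124]]
-0.0 [[513, -226, 119], [513, -223, 120], [516, -222, 121]]
0.01 [[514, -216, 118], [499, -216, 119], [505, -216, 120]]
0.02 [[541, -202, 193], [543, -203, 194], [543, -207, 196]]
0.03 [[520, -192, 193], [541, -191, 194], [516, -191, 194]]
0.04 [[537, -186, 200], [538, -183, 203], [530, -180, 203]]
0.05 [[538, -171, 201], [538, -177, 202], [539, -174, 204]]
0.06 [[538, -163, 202], [538, -167, 203], [538, -160, 203]]
0.07 [[537, -155, 200], [537, -149, 200], [539, -152, 205]]
0.08 [[542, -140, 190], [541, -144, 191], [541, -142, 193]]
0.09 [[527, -138, 189], [477, -138, 189], [516, -138, 189]]
```

The tip is at z≈0.118, about 21 mm above the reported TCP. Body clearance is ample, so I'll go on down guided by force.

{"api": "arm_command", "payload": {"motion": [[0,0,0.03,0,0,0,-1],[0,0,0.06,0,0,0,-1],[0,0,0.09,0,0,0,-1],[0,0,0.11,0,0,0,-1],[0,0,0.12,0,0,0,-1],[0,0,0.12,0,0,0,-1]]}}

```text
clock: 5.08
position: [0.505, -0.2233, 0.0842]
tcp_rot: [1.0, -0.0, -0.0, -0.0]
ft_force: [0.7, 0.3, 0.3]
grip_width: 0.0004
grasp_force: 0.0
```

{"api": "arm_command", "payload": {"motion": [[0,0,0.01,0,0,0,-1],[0,0,0.02,0,0,0,-1],[0,0,0.03,0,0,0,-1],[0,0,0.03,0,0,0,-1],[0,0,0.03,0,0,0,-1]]}}

```text
clock: 5.5
position: [0.5052, -0.2235, 0.0816]
tcp_rot: [1.0, -0.0, 0.0, 0.0]
ft_force: [0.7, 0.8, 0.3]
grip_width: 0.0002
grasp_force: 0.0
```

{"api": "arm_command", "payload": {"motion": [[0,0,0.01,0,0,0,-1],[0,0,0.02,0,0,0,-1],[0,0,0.03,0,0,0,-1],[0,0,0.03,0,0,0,-1],[0,0,0.03,0,0,0,-1]]}}

```text
clock: 5.92
position: [0.5054, -0.2236, 0.0789]
tcp_rot: [1.0, -0.0, 0.0, 0.0]
ft_force: [-1.0, 0.2, 2.6]
grip_width: 0.0004
grasp_force: 1.2
```

{"api": "arm_command", "payload": {"motion": [[0,0,0.01,0,0,0,-1],[0,0,0.02,0,0,0,-1],[0,0,0.03,0,0,0,-1],[0,0,0.04,0,0,0,-1],[0,0,0.05,0,0,0,-1],[0,0,0.06,0,0,0,-1],[0,0,0.07,0,0,0,-1],[0,0,0.07,0,0,0,-1]]}}

```text
clock: 6.58
position: [0.5054, -0.2235, 0.0715]
tcp_rot: [1.0, -0.0, 0.0, 0.0]
ft_force: [0.2, -0.7, 2.6]
grip_width: 0.0007
grasp_force: 1.7
```

{"api": "arm_command", "payload": {"motion": [[0,0,0.01,0,0,0,-1],[0,0,0.02,0,0,0,-1],[0,0,0.02,0,0,0,-1],[0,0,0.02,0,0,0,-1]]}}

```text
clock: 6.92
position: [0.5054, -0.2235, 0.0696]
tcp_rot: [1.0, -0.0, 0.0, 0.0]
ft_force: [-0.3, -1.1, 2.9]
grip_width: 0.0004
grasp_force: 1.6
```

{"api": "arm_command", "payload": {"motion": [[0,0,0.01,0,0,0,-1],[0,0,0.02,0,0,0,-1],[0,0,0.02,0,0,0,-1],[0,0,0.02,0,0,0,-1]]}}

```text
clock: 7.25
position: [0.5054, -0.2236, 0.0684]
tcp_rot: [1.0, -0.0, 0.0, 0.0]
ft_force: [-1.8, -0.1, 7.5]
grip_width: 0.0007
grasp_force: 4.0
```

{"api": "arm_command", "payload": {"motion": [[0,0,-0.1,0,0,0,-1],[0,0,-0.3,0,0,0,-1],[0,0,-0.6,0,0,0,-1],[0,0,-1,0,0,0,-1]]}}

```text
clock: 7.58
position: [0.5025, -0.2223, 0.1656]
tcp_rot: [1.0, -0.0, -0.003, -0.002]
ft_force: [1.1, 0.0, 0.7]
grip_width: 0.0005
grasp_force: 0.0
```

{"api": "arm_command", "payload": {"motion": [[0,0,-0.3,0,0,0,-1],[0,-0.3,-0.3,0,0,0,-1],[0.02,-0.6,-0.3,0,0,0,-1],[0.04,-0.93,-0.3,0,0,0,-1]]}}

```text
clock: 7.92
position: [0.5088, -0.1304, 0.198]
tcp_rot: [1.0, -0.002, -0.0, 0.0]
ft_force: [1.2, -0.3, -0.6]
grip_width: 0.0008
grasp_force: 0.0
```

{"api": "arm_command", "payload": {"motion": [[0.01,-0.3,0,0,0,0,-1],[0.02,-0.6,0,0,0,0,-1],[0.04,-0.93,0,0,0,0,-1]]}}

```text
clock: 8.17
position: [0.5124, -0.0367, 0.1973]
tcp_rot: [1.0, -0.001, -0.001, 0.0]
ft_force: [0.4, -0.4, 0.6]
grip_width: 0.0009
grasp_force: 0.0
```

{"api": "arm_command", "payload": {"motion": [[0.01,-0.3,0,0,0,0,-1],[0.02,-0.6,0,0,0,0,-1],[0.04,-0.93,0,0,0,0,-1]]}}

```text
clock: 8.42
position: [0.5165, 0.0562, 0.1973]
tcp_rot: [1.0, -0.001, -0.001, 0.0]
ft_force: [0.4, -0.7, 1.1]
grip_width: 0.0004
grasp_force: 0.0
```

{"api": "arm_command", "payload": {"motion": [[0.01,-0.3,0,0,0,0,-1],[0.02,-0.6,0,0,0,0,-1],[0.04,-0.93,0,0,0,0,-1]]}}

```text
clock: 8.67
position: [0.5207, 0.1491, 0.1973]
tcp_rot: [1.0, -0.001, -0.001, 0.001]
ft_force: [0.5, -0.8, -0.9]
grip_width: 0.0002
grasp_force: 0.0
```

{"api": "arm_command", "payload": {"motion": [[0.01,-0.3,0,0,0,0,-1],[0.02,-0.6,0,0,0,0,-1],[0.03,-0.93,0,0,0,0,-1],[0.03,-0.93,0,0,0,0,-1],[0.03,-0.93,0,0,0,0,-1],[0.03,-0.93,0,0,0,0,-1]]}}

```text
clock: 9.17
position: [0.5243, 0.2407, 0.197]
tcp_rot: [1.0, -0.0, -0.001, 0.001]
ft_force: [0.0, -0.6, 0.2]
grip_width: 0.0006
grasp_force: 0.0
```

{"api": "arm_command", "payload": {"motion": [[0,0,0.2,0,0,0,-1],[0,0,0.4,0,0,0,-1],[0,0,0.6,0,0,0,-1],[0,0,0.75,0,0,0,-1],[0,0,0.82,0,0,0,-1],[0,0,0.82,0,0,0,-1]]}}

```text
clock: 9.67
position: [0.5238, 0.239, 0.1138]
tcp_rot: [1.0, -0.002, -0.002, 0.001]
ft_force: [-0.5, -0.5, 0.5]
grip_width: 0.0006
grasp_force: 0.0
```

```bash
python3 - <<'E'
from h import *
S=arm.camera("scene"); P=cloud(S); s=arm.read_state()["position"]; print(s)
for b in blobs(S,(40,80,30),(85,255,255))+blobs(S,(0,120,80),(8,255,255)):
    if b[1]<200: print(b[0],depthpt(S,*b[0]).round(4))
m=(P[...,2]>.127)&(P[...,2]<.16)&(abs(P[...,0]-s[0])<.03)&(abs(P[...,1]-s[1])<.03)
q=P[m]; print(q.min(0),q.max(0))
i=S["img"][200:290,400:520,::-1];cv2.imwrite("pics/c4.png",cv2.resize(i,None,fx=5,fy=5,interpolation=cv2.INTER_NEAREST))
E
```

```text
[0.52453732 0.23993801 0.11519698]
[630.7  10.1] [-0.5261  0.6274  0.0011]
[174.3 140.3] [ 0.401  -0.4097  0.0692]
[228.3 191.1] [ 0.5097 -0.2239  0.0932]
[309.6 207. ] [ 0.4944 -0.0474  0.0926]
[447.3 255. ] [0.5347 0.2411 0.121 ]
[580.6 384.2] [0.6723 0.5303 0.035 ]
[547.6   1.8] [nan nan nan]
[201.  177.7] [ 0.5008 -0.2894  0.1021]
[346.1 206.9] [0.47   0.0245 0.0914]
[484.1 265.8] [0.5359 0.3108 0.1208]
[484.4 316.6] [0.6347 0.3269 0.1168]
[572.4 400. ] [0.706  0.5176 0.0358]
[0.52225643 0.22912726 0.13512139] [0.53660485 0.24720246 0.15985011]
  return _methods._mean(a, axis=axis, dtype=dtype,
  ret = ret.dtype.type(ret / rcount)
```

View pics/c4.png

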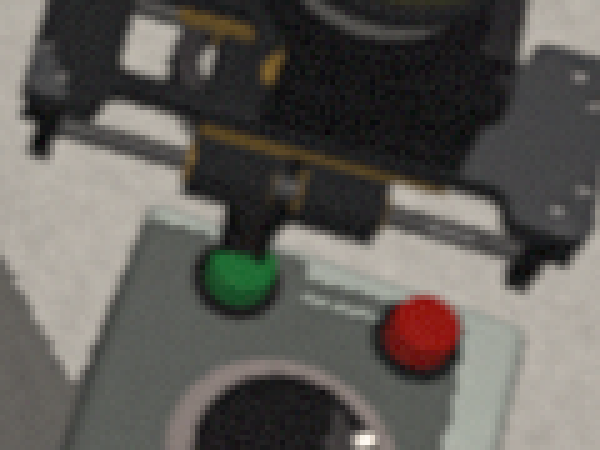

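The isolator cap now reads z=0.093, so it is fully in. The crop shows the finger at (247,250) just above the variac's green cap (238,275), with red clear at (422,333).

{"api": "arm_command", "payload": {"motion": [[0,0,0.03,0,0,0,-1],[0,0,0.06,0,0,0,-1],[0,0,0.09,0,0,0,-1],[0,0,0.12,0,0,0,-1],[0,0,0.12,0,0,0,-1],[0,0,0.12,0,0,0,-1]]}}

```text
clock: 10.22
position: [0.5245, 0.2416, 0.1035]
tcp_rot: [1.0, -0.0, -0.0, 0.0]
ft_force: [-0.0, -0.4, 0.1]
grip_width: 0.0004
grasp_force: 0.0
```

{"api": "arm_command", "payload": {"motion": [[0,0,0.01,0,0,0,-1],[0,0,0.02,0,0,0,-1],[0,0,0.03,0,0,0,-1],[0,0,0.04,0,0,0,-1],[0,0,0.05,0,0,0,-1],[0,0,0.06,0,0,0,-1],[0,0,0.06,0,0,0,-1],[0,0,0.06,0,0,0,-1]]}}

```text
clock: 10.88
position: [0.5246, 0.2416, 0.0978]
tcp_rot: [1.0, -0.0, 0.0, 0.0]
ft_force: [-1.5, 0.8, 3.0]
grip_width: 0.0004
grasp_force: 1.3
```

{"api": "arm_command", "payload": {"motion": [[0,0,0.01,0,0,0,-1],[0,0,0.02,0,0,0,-1],[0,0,0.03,0,0,0,-1],[0,0,0.04,0,0,0,-1],[0,0,0.05,0,0,0,-1],[0,0,0.06,0,0,0,-1],[0,0,0.06,0,0,0,-1],[0,0,0.06,0,0,0,-1]]}}

```text
clock: 11.55
position: [0.5246, 0.2416, 0.0915]
tcp_rot: [1.0, -0.0, -0.0, -0.0]
ft_force: [-0.8, -0.9, 3.1]
grip_width: 0.0005
grasp_force: 1.5
```

{"api": "arm_command", "payload": {"motion": [[0,0,0.01,0,0,0,-1],[0,0,0.02,0,0,0,-1],[0,0,0.02,0,0,0,-1],[0,0,0.02,0,0,0,-1]]}}

```text
clock: 11.88
position: [0.5246, 0.2415, 0.0896]
tcp_rot: [1.0, -0.0, 0.0, 0.0]
ft_force: [-0.4, 0.0, 2.7]
grip_width: 0.0005
grasp_force: 1.7
```

{"api": "arm_command", "payload": {"motion": [[0,0,0.01,0,0,0,-1],[0,0,0.02,0,0,0,-1],[0,0,0.02,0,0,0,-1],[0,0,0.02,0,0,0,-1]]}}

```text
clock: 12.22
position: [0.5246, 0.2416, 0.0883]
tcp_rot: [1.0, -0.0, 0.0, 0.0]
ft_force: [-2.5, -1.8, 8.7]
grip_width: 0.0006
grasp_force: 4.1
```

{"api": "arm_command", "payload": {"motion": [[0,0,-0.1,0,0,0,-1],[0,0,-0.3,0,0,0,-1],[0,0,-0.6,0,0,0,-1],[0,0,-0.9,0,0,0,-1],[0,0,-0.9,0,0,0,-1]]}}

```text
clock: 12.63
position: [0.5276, 0.2435, 0.1838]
tcp_rot: [1.0, -0.0, 0.005, -0.002]
ft_force: [1.6, 0.7, 0.8]
grip_width: 0.0008
grasp_force: 0.0
```

{"api": "arm_command", "payload": {"motion": [[-0.04,0.3,0,0,0,0,-1],[-0.08,0.6,0,0,0,0,-1],[-0.13,0.97,0,0,0,0,-1]]}}

```text
clock: 12.88
position: [0.511, 0.1455, 0.1775]
tcp_rot: [1.0, 0.002, 0.0, -0.001]
ft_force: [0.4, -0.6, -0.7]
grip_width: 0.0006
grasp_force: 0.0
```

{"api": "arm_command", "payload": {"motion": [[-0.04,0.3,0,0,0,0,-1],[-0.08,0.6,0,0,0,0,-1],[-0.13,0.97,0,0,0,0,-1]]}}

```text
clock: 13.13
position: [0.4981, 0.0474, 0.1776]
tcp_rot: [1.0, 0.001, 0.0, -0.0]
ft_force: [1.4, -0.7, 0.0]
grip_width: 0.0001
grasp_force: 0.0
```

{"api": "arm_command", "payload": {"motion": [[-0.04,0.3,0,0,0,0,-1],[-0.08,0.6,0,0,0,0,-1],[-0.13,0.97,0,0,0,0,-1],[-0.13,0.97,0,0,0,0,-1],[-0.13,0.97,0,0,0,0,-1],[-0.13,0.97,0,0,0,0,-1]]}}

```text
clock: 13.63
position: [0.4854, -0.049, 0.1775]
tcp_rot: [1.0, -0.0, 0.0, -0.0]
ft_force: [1.0, 0.1, 0.1]
grip_width: 0.0005
grasp_force: 0.0
```

{"api": "arm_command", "payload": {"motion": [[0,0,0.2,0,0,0,-1],[0,0,0.4,0,0,0,-1],[0,0,0.6,0,0,0,-1],[0,0,0.8,0,0,0,-1],[0,0,0.92,0,0,0,-1],[0,0,0.92,0,0,0,-1],[0,0,0.92,0,0,0,-1]]}}

```text
clock: 14.22
position: [0.4853, -0.0484, 0.0855]
tcp_rot: [1.0, 0.001, -0.0, -0.0]
ft_force: [0.4, -0.0, 0.3]
grip_width: 0.0005
grasp_force: 0.0
```

```bash
python3 - 2>/dev/null <<'E'
from h import *
S=arm.camera("scene"); P=cloud(S); s=arm.read_state()["position"]; print(s)
for b in blobs(S,(40,80,30),(85,255,255))+blobs(S,(0,120,80),(8,255,255)):
    if b[1]<200: print(b[0],depthpt(S,*b[0]).round(4))
m=(P[...,2]>.1)&(P[...,2]<.14)&(abs(P[...,0]-s[0])<.03)&(abs(P[...,1]-s[1])<.03)
q=P[m]; print(q.min(0),q.max(0))
i=S["img"][160:260,270:380,::-1];cv2.imwrite("pics/c5.png",cv2.resize(i,None,fx=5,fy=5,interpolation=cv2.INTER_NEAREST))
E
```

```text
[ 0.48609155 -0.04869686  0.08639115]
[630.6  10.2] [-5.270e-01  6.276e-01  2.000e-04]
[263.7 141.2] [ 0.3094 -0.2255  0.0301]
[174.3 140.1] [ 0.4004 -0.41    0.0692]
[228.3 191.1] [ 0.5092 -0.2242  0.0924]
[309.6 207.6] [ 0.4954 -0.0471  0.0919]
[447.3 254.5] [0.528  0.2421 0.1116]
[580.4 384.2] [0.6725 0.53   0.0351]
[547.    1.7] [nan nan nan]
[201.  177.7] [ 0.5005 -0.2897  0.1016]
[346.  207.4] [0.4713 0.0247 0.0915]
[484.3 265.4] [0.5353 0.3109 0.1214]
[484.5 316.6] [0.6346 0.3271 0.1167]
[572.3 400. ] [0.706  0.5176 0.0355]
[ 0.47955331 -0.05876735  0.10729267] [ 0.49872613 -0.03905734  0.13967035]
```

View pics/c5.png

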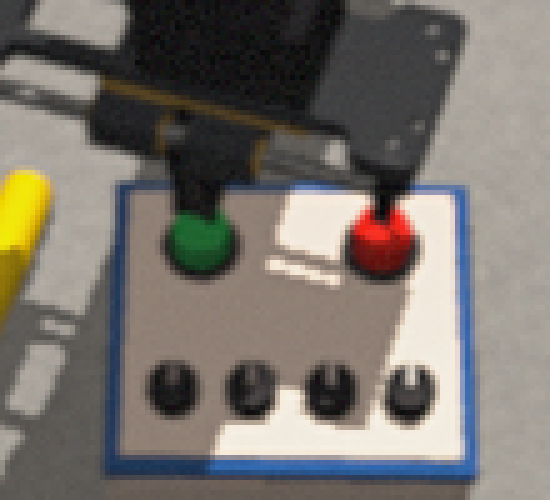

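The variac cap is in (z=0.112). The crop shows the finger at (200,205) over the load box's green cap (201,245). The dark peg near red (383,205) is part of the gripper body, about 80 mm above it.

{"api": "arm_command", "payload": {"motion": [[0,0,0.03,0,0,0,-1],[0,0,0.06,0,0,0,-1],[0,0,0.09,0,0,0,-1],[0,0,0.12,0,0,0,-1],[0,0,0.12,0,0,0,-1],[0,0,0.12,0,0,0,-1]]}}

```text
clock: 14.77
position: [0.4852, -0.0494, 0.0735]
tcp_rot: [1.0, -0.0, -0.0, 0.0]
ft_force: [-0.0, -0.2, 0.1]
grip_width: 0.0003
grasp_force: 0.0
```

{"api": "arm_command", "payload": {"motion": [[0,0,0.01,0,0,0,-1],[0,0,0.02,0,0,0,-1],[0,0,0.03,0,0,0,-1],[0,0,0.04,0,0,0,-1],[0,0,0.05,0,0,0,-1],[0,0,0.06,0,0,0,-1],[0,0,0.06,0,0,0,-1],[0,0,0.06,0,0,0,-1]]}}

```text
clock: 15.43
position: [0.4854, -0.0495, 0.0678]
tcp_rot: [1.0, -0.0, 0.0, 0.0]
ft_force: [-1.2, -0.2, 3.2]
grip_width: 0.0004
grasp_force: 1.3
```

{"api": "arm_command", "payload": {"motion": [[0,0,0.01,0,0,0,-1],[0,0,0.02,0,0,0,-1],[0,0,0.03,0,0,0,-1],[0,0,0.04,0,0,0,-1],[0,0,0.05,0,0,0,-1],[0,0,0.06,0,0,0,-1],[0,0,0.06,0,0,0,-1],[0,0,0.06,0,0,0,-1]]}}

```text
clock: 16.1
position: [0.4854, -0.0495, 0.0616]
tcp_rot: [1.0, -0.0, 0.0, 0.0]
ft_force: [-0.2, -0.0, 2.2]
grip_width: 0.0002
grasp_force: 1.5
```

{"api": "arm_command", "payload": {"motion": [[0,0,0.01,0,0,0,-1],[0,0,0.02,0,0,0,-1],[0,0,0.02,0,0,0,-1],[0,0,0.02,0,0,0,-1]]}}

```text
clock: 16.43
position: [0.4854, -0.0494, 0.0596]
tcp_rot: [1.0, -0.0, 0.0, 0.0]
ft_force: [-1.2, -0.2, 3.6]
grip_width: 0.0004
grasp_force: 1.7
```

{"api": "arm_command", "payload": {"motion": [[0,0,0.01,0,0,0,-1],[0,0,0.02,0,0,0,-1],[0,0,0.02,0,0,0,-1],[0,0,0.02,0,0,0,-1]]}}

```text
clock: 16.77
position: [0.4855, -0.0495, 0.0583]
tcp_rot: [1.0, -0.0, 0.0, 0.0]
ft_force: [-2.1, 0.2, 8.6]
grip_width: 0.0003
grasp_force: 4.2
```

{"api": "arm_command", "payload": {"motion": [[0,0,-0.1,0,0,0,-1],[0,0,-0.3,0,0,0,-1],[0,0,-0.6,0,0,0,-1],[0,0,-1,0,0,0,-1],[0,0,-1,0,0,0,-1],[0,0,-1,0,0,0,-1]]}}

```text
clock: 17.27
position: [0.4872, -0.0496, 0.1601]
tcp_rot: [1.0, -0.0, 0.003, 0.001]
ft_force: [0.4, -0.2, -0.9]
grip_width: 0.0006
grasp_force: 0.0
```

```bash
python3 - 2>/dev/null <<'E'
from h import *
S=arm.camera("scene")
for b in blobs(S,(40,80,30),(85,255,255))+blobs(S,(0,120,80),(8,255,255)):
    if b[1]<200: print(b[0],depthpt(S,*b[0]).round(4))
E
```

```text
[630.8  10. ] [-0.5298  0.6286 -0.0008]
[174.2 140.1] [ 0.4004 -0.4102  0.0691]
[269.5 147.8] [ 0.3255 -0.2044  0.0316]
[228.3 191.1] [ 0.509  -0.2243  0.0921]
[309.8 208.1] [ 0.4909 -0.0481  0.083 ]
[447.3 254.5] [0.5279 0.2421 0.1115]
[580.5 384.2] [0.6725 0.5301 0.0352]
[547.3   1.8] [nan nan nan]
[201.  177.6] [ 0.5006 -0.2895  0.1022]
[346. 207.] [0.4709 0.0245 0.0923]
[484.4 265.3] [0.5348 0.3111 0.121 ]
[484.4 316.6] [0.6348 0.3268 0.117 ]
[572.3 399.9] [0.7053 0.5181 0.0342]
```

All three green caps are about 10 mm down, and the red caps are still out.

```bash
python3 -c "
from plant import arm
print(arm.sign_off())"
```

```text
the job is handed in; nothing more can be done
None
```

I pressed the three green buttons fully in, in the order isolator, variac, load box, with the red buttons still out at the last camera check, and handed the job in at about 17 s; no verdict was returned.

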